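# Sort the bench pliers: seized to repair, free to stock

## Task

Try each of the three pairs of pliers by squeezing its handles together. Lay those that work freely, squeezed fully shut, flat in the rectangular stock tote, and lay any that is seized, as it is, flat in the round repair pan. Set them down, do not drop them, and leave the other things on the bench where they are.

Things in the scene. Friction and masses are not known exactly. Their poses are not given: they have to be found in the camera images.
- pliers_1: Combination pliers lying flat, one of three exactly alike: steel jaws, black handle sleeves with yellow inlay; 147 mm long, about 170 g. Origin: in the rivet (hinge pin), half-way up, 9 mm above what they lie on. z: up; x: when shut, to the jaw tips (46 mm ahead of the rivet; handle ends 101 mm behind); y: to the left handle. The frame turns with the left handle's half.
- pliers_1_left (a point): Centre of the left sleeve where a hand squeezes, 66 mm from the rivet, half-way up (9 mm). Its outer face is 6 mm farther out. Squeeze along the line from this point to the right one; over the outer faces the handles measure 35 mm shut, 52 to 61 mm at the start.
- pliers_1_right (a point): The same point on the right handle; it moves with the hinge.
- pliers_1_hinge (a joint): How far pliers_1 stand open, the angle between their halves: 0 is fully shut, 0.27 to 0.40 rad at the start, 0.45 at most.
- pliers_2: Second pliers, as pliers_1. All three start with handles roughly toward the robot (yaw within 0.35 of +x), open. Sleeves 12 mm wide, 18 mm tall, 25 to 101 mm behind the rivet; head 24 mm wide, 11 mm thick. Balance point about 35 mm behind the rivet.
- pliers_2_left (a point): Centre of the left sleeve where a hand squeezes, 66 mm from the rivet, half-way up (9 mm). Its outer face is 6 mm farther out. Squeeze along the line from this point to the right one; over the outer faces the handles measure 35 mm shut, 52 to 61 mm at the start.
- pliers_2_right (a point): The same point on the right handle; it moves with the hinge.
- pliers_2_hinge (a joint): How far pliers_2 stand open, the angle between their halves: 0 is fully shut, 0.27 to 0.40 rad at the start, 0.45 at most.
- pliers_3: Third pliers, as pliers_1. Any of the three may be seized. Free pliers shut under a light squeeze (about 2 N on each handle) and, having no spring, stay as they are left; seized ones do not give to any squeeze. Only the feel tells which is which.
- pliers_3_left (a point): Centre of the left sleeve where a hand squeezes, 66 mm from the rivet, half-way up (9 mm). Its outer face is 6 mm farther out. Squeeze along the line from this point to the right one; over the outer faces the handles measure 35 mm shut, 52 to 61 mm at the start.
- pliers_3_right (a point): The same point on the right handle; it moves with the hinge.
- pliers_3_hinge (a joint): How far pliers_3 stand open, the angle between their halves: 0 is fully shut, 0.27 to 0.40 rad at the start, 0.45 at most.
- stock_floor (a point): Stock tote: rectangular, shallow, open, grey plastic, 280 mm (its x) by 230 mm (its y), 40 mm high, walls 4 mm, fixed. This point: centre of its inner floor, 4 mm above the bench; inside 272 x 222 mm, rim 36 mm above this point. Its axes: x along the long side, z up.
- pan_floor (a point): Repair pan: round, shallow, open drip pan of plain steel, fixed. This point: centre of its inner floor, 3 mm above the bench. Inside it is 250 mm across at the floor, 274 mm at the rim, which stands 27 mm above this point. Tote and pan stand left and right of the pliers, either way round.
- drive_wheel: Bystander: grey rubber drive wheel lying flat, 100 mm across, 42 mm high over its hub. Origin: centre of its underside.
- gearmotor: Bystander: black and aluminium gearmotor standing shaft up, 62 mm across, 111 mm high. Origin: centre of its underside.
- tape_roll: Bystander: roll of black tape lying flat, 90 mm across, 25 mm high. Origin: centre of its underside.
There are look-alikes about, which are no part of the job. Leave any green look-alike of the pliers_2 alone.

How it is judged (in metres and radians):
On the way:
1. a pair that does not give is squeezed across its handles (((contact force between the fingers and pliers_1 above 8 N and value of joint pliers_1_hinge above 0.2 rad and distance between the grasp point and pliers_1_left below 0.055 m and distance between the grasp point and pliers_1_right below 0.055 m) or (contact force between the fingers and pliers_2 above 8 N and value of joint pliers_2_hinge above 0.2 rad and distance between the grasp point and pliers_2_left below 0.055 m and distance between the grasp point and pliers_2_right below 0.055 m) or (contact force between the fingers and pliers_3 above 8 N and value of joint pliers_3_hinge above 0.2 rad and distance between the grasp point and pliers_3_left below 0.055 m and distance between the grasp point and pliers_3_right below 0.055 m))), for 0.2 s.
At the end, for the whole second after the job is handed in: The seized pair lies flat (within 0.12 rad) and still, as open as it was (hinge over 0.2 rad), on the floor of the round pan; the two free pairs lie flat and still inside the rectangular tote, shut (hinge under 0.08 rad). Pliers in the tote may lie side by side or one upon another (((value of joint pliers_1_hinge above 0.2 rad and horizontal distance between pliers_1 and pan_floor below 0.125 m and z of pliers_1 in the frame of pan_floor between 0 and 0.02 m and angle between each of pliers_1, pliers_2, pliers_3's own z axis and vertical below 0.12 rad and linear speed of each of pliers_1, pliers_2, pliers_3 below 0.03 m/s and value of joint each of pliers_2_hinge, pliers_3_hinge below 0.08 rad and x of pliers_2 in the frame of stock_floor between -0.136 and 0.136 m and y of pliers_2 in the frame of stock_floor between -0.111 and 0.111 m and z of pliers_2 in the frame of stock_floor between 0 and 0.035 m and x of pliers_3 in the frame of stock_floor between -0.136 and 0.136 m and y of pliers_3 in the frame of stock_floor between -0.111 and 0.111 m and z of pliers_3 in the frame of stock_floor between 0 and 0.035 m) or (value of joint pliers_2_hinge above 0.2 rad and horizontal distance between pliers_2 and pan_floor below 0.125 m and z of pliers_2 in the frame of pan_floor between 0 and 0.02 m and angle between each of pliers_2, pliers_1, pliers_3's own z axis and vertical below 0.12 rad and linear speed of each of pliers_2, pliers_1, pliers_3 below 0.03 m/s and value of joint each of pliers_1_hinge, pliers_3_hinge below 0.08 rad and x of pliers_1 in the frame of stock_floor between -0.136 and 0.136 m and y of pliers_1 in the frame of stock_floor between -0.111 and 0.111 m and z of pliers_1 in the frame of stock_floor between 0 and 0.035 m and x of pliers_3 in the frame of stock_floor between -0.136 and 0.136 m and y of pliers_3 in the frame of stock_floor between -0.111 and 0.111 m and z of pliers_3 in the frame of stock_floor between 0 and 0.035 m) or (value of joint pliers_3_hinge above 0.2 rad and horizontal distance between pliers_3 and pan_floor below 0.125 m and z of pliers_3 in the frame of pan_floor between 0 and 0.02 m and angle between each of pliers_3, pliers_1, pliers_2's own z axis and vertical below 0.12 rad and linear speed of each of pliers_3, pliers_1, pliers_2 below 0.03 m/s and value of joint each of pliers_1_hinge, pliers_2_hinge below 0.08 rad and x of pliers_1 in the frame of stock_floor between -0.136 and 0.136 m and y of pliers_1 in the frame of stock_floor between -0.111 and 0.111 m and z of pliers_1 in the frame of stock_floor between 0 and 0.035 m and x of pliers_2 in the frame of stock_floor between -0.136 and 0.136 m and y of pliers_2 in the frame of stock_floor between -0.111 and 0.111 m and z of pliers_2 in the frame of stock_floor between 0 and 0.035 m))); the robot touches nothing.
It fails at once if the wheel, the gearmotor or the tape roll is shifted by more than 30 mm (distance of any of drive_wheel, gearmotor, tape_roll from where it was at the start of the episode above 0.03 m).
It fails at once if pliers are dropped or thrown (out of the fingers and faster than 1 m/s) ((linear speed of pliers_1 above 1 m/s and contact force between the fingers and pliers_1 below 0.01 N) or (linear speed of pliers_2 above 1 m/s and contact force between the fingers and pliers_2 below 0.01 N) or (linear speed of pliers_3 above 1 m/s and contact force between the fingers and pliers_3 below 0.01 N)).
It also fails if it takes over 72 s, if anything falls off the work surface, if the arm or the gripper's body presses on something with over 40 N, if the wrist force passes 120 N, or if a joint passes its speed limit or range.

## Robot

A 6-joint arm with a two-finger parallel gripper is mounted at the origin on the work surface. World frame = base frame: x ahead of the robot, y to its left, z up, the work surface at z = 0. Lengths are in mm, angles in rad, forces in N, time in s.
With the tool pointing down it reaches from about 275 to 750 mm from the base axis. Payload 10.2 kg.
Tool frame: the origin (TCP) lies at the centre of the arm's flange, where the gripper is bolted on; the fingertips stand 173 mm ahead of it and the grasp point (between the pads) lies 155 mm ahead of it; z points along the fingers, y is the line along which they close (so a half turn about z gives the same grasp; the last joint's range is limited). The gripper opens to 85 mm and grips with 20 to 120 N. Pads are 22 mm wide; open, the fingers measure 114 mm over their backs; the gripper's body (76 mm by 85 mm) begins 54 mm behind the grasp point. The pads swing forward as they close: fully open they stand 13 mm farther back than shut.
Start: joints at [-1.519, 0.313, 1.498, -0, 1.331, -0.223], TCP at [142.448, -505.313, 404.694] pointing down, gripper open.
Joint ranges: [-2.94, 2.94], [-0.97, 2.17], [0.19, 2.56], [-1.23, 4.37], [0.02, 3.11], [-2.88, 2.88]. Speed limits (rad/s): [2.39, 2.39, 3.01, 3.14, 3.14, 3.14].

## Interface

Orientations are given as a rotation vector (axis times angle).
In Python, from workcell import arm gives the robot as it stands. The module is installed in compiled form; this text tells all that it offers.
- The arm moves only by the tool arm_command, never from a script. Its argument "steps" is a list of rows, each a list of 7 numbers: the opening, from 0 (shut) to 1 (fully open), then the shift along the tool's x, y, z in mm, then the turn, a rotation vector about the tool's x, y, z in degrees. A call has 1 to 12 rows; each row shifts and turns the commanded pose from where the row before left it, along the tool's axes as they then stand; what a row does not reach is not made up. A row lasts 1/8 s, in which the tool goes at most 62.5 mm and 10.7 degrees, less where a joint would pass 70% of its speed; a pose out of reach is approached as far as the arm can. A call is refused whole if a number of a shift passes 62.5 or a number of a turn 10.7, either way. A call with a gripper value outside its range is refused whole. The fingers move at their own pace and stop on an object; "force" is the grip in N (left out, the last holds). Time passes only in rows, so rows that do not move let the fingers close. It gives the time, the measured TCP pose, the force and the opening at its end, in the units of the state.
- arm.sense(): the state, without advancing time (a new reading comes with each control period).
- arm.snapshot(name): name is "scene" or "top"; returns the picture (400x640x3 uint8, red, green, blue); there is no depth.
- arm.calibration(name): a dict with "mtx" (3x3 intrinsics, pixels), "rvec" (rotation vector, rad) and "tvec" (3), from world to camera coordinates, as OpenCV has them. Camera axes: x right, y down, z forward; pixel columns grow to the right and rows downward; lengths in mm; the calibration is good to about 2 mm. A picture is of the moment at which its call begins. calibration takes no time and is no camera call.
- arm.hand_in(): hands the job in, once; it reports no verdict.
The state is a dict: "t": time; "qpos": joint angles; "qvel": joint speeds; "tau": joint torques, N m; "tool_pos": TCP position; "eef_rot": TCP orientation; "ft_force": force on the tool from outside, world axes, zero at the start; "torque": the same for the moment, N m; "gripper_width": opening from 0.0 (shut) to 1.0 (fully open).
Only numpy, scipy, OpenCV 4.12 (cv2) and the standard library are available. Lean on these libraries where they do the work, as an engineer would, in place of code of your own. Each camera call takes 0.05 s, during which the arm holds its last target. There are 200 camera calls.

## Working session

There is one attempt and no reset: what is moved stays moved. The work goes in short steps, Python scripts to look and compute and a tool call to move; the robot and the scene stay as the last step left them, time stands still between calls to the robot, and variables do not carry over. Pictures are saved under pics/ and viewed, on a budget of 10 in all, crops included, one or two more only if the job needs it, and the job is handed in when it is done.

Besides the shell and the picture viewer there is one more tool, called after "Request:" as name(argument=value, ...), one argument or row to a line, values as JSON. arm_command: Moves the arm, as the interface text tells. Its arguments: {"type":"object","properties":{"steps":{"type":"array"},"force":{"type":"number"}},"required":["steps"]}

```bash
mkdir -p pics
cat > h.py <<'E'
import cv2,numpy as np
from workcell import arm
def cal(n):
    c=arm.calibration(n);return np.array(c['mtx'],float),np.array(c['rvec'],float).reshape(3,1),np.array(c['tvec'],float).reshape(3,1)
def ray(n,u,v,z):
    K,r,t=cal(n);R=cv2.Rodrigues(r)[0];C=(-R.T@t).ravel();d=R.T@np.linalg.solve(K,[u,v,1.]);return C+d*(z-C[2])/d[2]
def snap(n,f):
    im=arm.snapshot(n)[:,:,::-1].copy();cv2.imwrite('pics/'+f+'.png',im);return im
E
python3 - <<'E'
from h import *
a=snap('top','t0');b=snap('scene','s0')
for n in('top','scene'):
    K,r,t=cal(n);R=cv2.Rodrigues(r)[0];print(n,(-R.T@t).ravel().round(),K[0,0].round());print(R.round(2))
print(arm.sense())
E
```

```text
top [ 421.  -11. 1616.] 516.0
[[ 0.01 -1.   -0.01]
 [-0.99 -0.01 -0.12]
 [ 0.12  0.01 -0.99]]
scene [1145. -869.  697.] 465.0
[[ 0.85  0.53  0.02]
 [ 0.3  -0.45 -0.84]
 [-0.43  0.72 -0.55]]
{'t': 0.1, 'qpos': array([-1.51937853e+00,  3.13417662e-01,  1.49833614e+00, -1.95582501e-05,
        1.33100796e+00, -2.23433404e-01]), 'qvel': array([-9.80484989e-04, -1.93025376e-03, -2.75178098e-03,  1.86986717e-03,
        9.05558024e-04, -9.11111920e-05]), 'tau': array([ 2.57631982e-03, -4.12905514e+01, -2.60142803e+01, -1.88458621e-04,
        3.05656817e-03,  1.12647803e-05]), 'tool_pos': array([ 142.45554975, -505.27799633,  404.18950305]), 'eef_rot': array([-3.11081715e+00, -4.30225048e-01, -1.27977126e-04]), 'ft_force': array([ 0.02972765,  0.25762924, -0.83710087]), 'torque': array([ 0.04950852, -0.00515943,  0.05208624]), 'gripper_width': 1.0019776982475743}
```

View pics/t0.png

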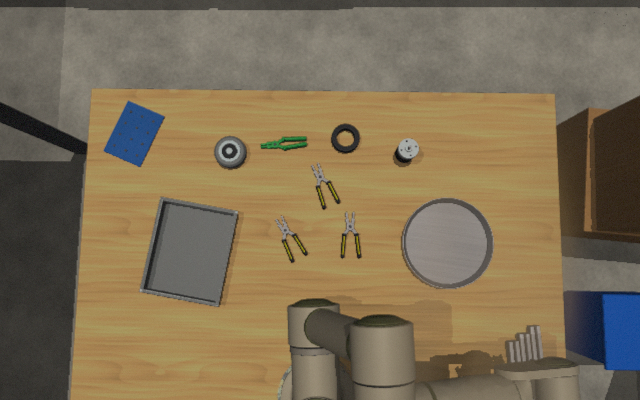

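View pics/s0.png

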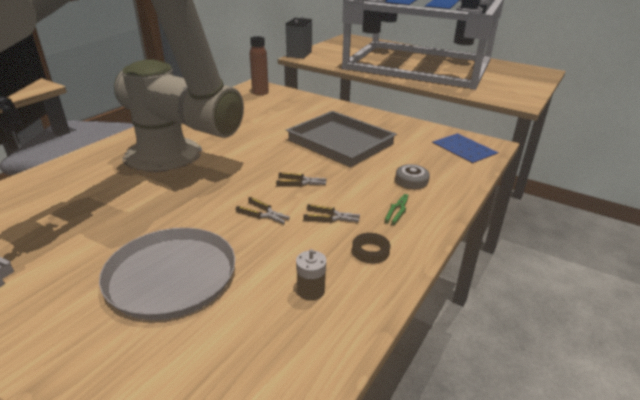

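Top view: three black-and-yellow pliers at about (292,238), (350,235) and (324,186). The green one at (284,144) is the look-alike, so I leave it alone. The tote is at (190,252) and the pan at (447,243). Next I confirm the three pliers in an enlarged crop and measure them.

```bash
cat > meas.py <<'E'
from h import *
def sleeves(im,box=(270,155,375,268)):
    x0,y0,x1,y1=box;S=6
    c=cv2.resize(im[y0:y1,x0:x1],None,fx=S,fy=S,interpolation=cv2.INTER_CUBIC)
    h=cv2.cvtColor(c,cv2.COLOR_BGR2HSV)
    m=((h[...,2]<85)|((h[...,1]>170)&(h[...,2]<200))).astype(np.uint8)*255
    m=cv2.morphologyEx(m,cv2.MORPH_OPEN,np.ones((7,7)))
    out=[]
    for k in cv2.findContours(m,cv2.RETR_EXTERNAL,cv2.CHAIN_APPROX_NONE)[0]:
        A=cv2.contourArea(k)
        if A<700: continue
        M=cv2.moments(k);u=M['m10']/M['m00'];v=M['m01']/M['m00']
        vx,vy,_,_=cv2.fitLine(k,cv2.DIST_L2,0,.01,.01).ravel()
        f=lambda p:ray('top',(p[0]+.5)/S-.5+x0,(p[1]+.5)/S-.5+y0,12)[:2]
        P=k.reshape(-1,2)@[vx,vy]
        p=f((u,v));d=f((u+20*vx,v+20*vy))-p;d/=np.linalg.norm(d);d*=np.sign(d[0])
        out.append((p,d,A));cv2.drawContours(c,[k],-1,(255,0,255),1)
        print('px',round((u+.5)/S-.5+x0,1),round((v+.5)/S-.5+y0,1),'xy',p.round(1),'yaw',round(float(np.arctan2(d[1],d[0])),3),'len',np.ptp(P)/S*3.1,'A',A/36*9.6)
    return c,out
E
python3 - <<'E'
from meas import *
im=cv2.imread('pics/t0.png');c,o=sleeves(im);cv2.imwrite('pics/c0.png',c[:600])
cr=c
h=cv2.cvtColor(im,cv2.COLOR_BGR2HSV)
for n,p in(('tote',(190,250)),('pan',(447,243))):
    m=((h[...,1]<75)&(h[...,2]>40)).astype(np.uint8)*255
    k=max([k for k in cv2.findContours(m,cv2.RETR_EXTERNAL,cv2.CHAIN_APPROX_NONE)[0] if cv2.pointPolygonTest(k,p,False)>0],key=cv2.contourArea)
    r=cv2.minAreaRect(k);print(n,r,[ray('top',*q,z)[:2].round() for z in (30,) for q in [r[0],*cv2.boxPoints(r)]])
E
```

```text
px 287.8 250.2 xy [434.9  98.4] yaw 0.42 len 77.19109767079354 A 762.1333333333333
px 342.8 244.8 xy [453.6 -71.6] yaw -0.083 len 75.82393089520436 A 764.1333333333333
px 299.3 243.7 xy [455.4  62.9] yaw 0.58 len 77.33903378248215 A 776.9333333333333
px 357.2 245.2 xy [ 453.  -116.1] yaw 0.127 len 77.09333427548408 A 848.9333333333333
px 320.4 196.7 xy [ 6.024e+02 -4.000e-01] yaw 0.299 len 76.6004784077406 A 777.8666666666666
px 332.8 191.8 xy [618.2 -39.1] yaw 0.489 len 76.519593676428 A 822.4
tote ((188.29318237304688, 251.0419921875), (80.6954116821289, 98.94794464111328), 11.725111961364746) [array([428., 401.]), array([305., 546.]), array([602., 500.]), array([554., 253.]), array([260., 305.])]
pan ((447.62005615234375, 242.66001892089844), (92.20000457763672, 89.80000305175781), 53.13010025024414) [array([ 464., -391.]), array([ 492., -197.]), array([ 661., -420.]), array([ 436., -584.]), array([ 272., -363.])]
```

View pics/c0.png

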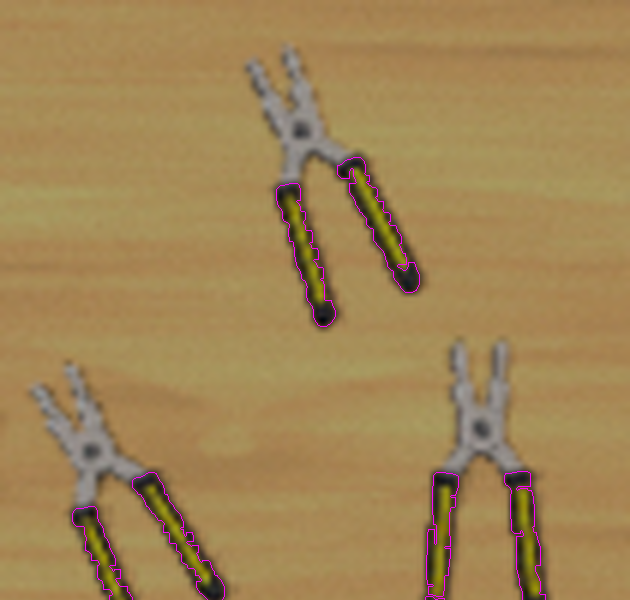

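The crop confirms all three pairs: grip spans over the outer faces are 53, 56 and 54 mm, which fits 52–61. Blob centres give the squeeze axes. Next is a small move helper.

```bash
cat > plan.py <<'E'
import numpy as np,sys
from h import arm
from scipy.spatial.transform import Rotation as Ro
def plan(*wps):
    s=arm.sense();R=Ro.from_rotvec(s['eef_rot']).as_matrix();p=np.array(s['tool_pos'])
    ph=np.arctan2(R[1,0],R[0,0]);print('t',round(s['t'],2),'at',p.round(1),'yaw',round(ph,3),'tilt',R[:2,2].round(4),'w',round(85*s['gripper_width'],1),'F',np.round(s['ft_force'],1))
    for x,y,z,f in wps:
        dz=-np.degrees(f-ph);d=np.array([x,y,z])-p
        c,q=np.cos(f),np.sin(f);t=np.array([c*d[0]+q*d[1],q*d[0]-c*d[1],-d[2]])
        print('turn',round(dz,1),'shift',t.round(1),'norm',round(np.linalg.norm(t),0));p=np.array([x,y,z]);ph=f
E
python3 -c "
from plan import *
plan((458,-94,260,-.01),(458,-94,174,-.01))"
```

```text
t 0.1 at [ 142.5 -505.3  404.2] yaw 0.275 tilt [-0.0001  0.0012] w 85.2 F [ 0.   0.3 -0.8]
turn 16.3 shift [ 311.4 -414.4  144.2] norm 538.0
turn -0.0 shift [ 0. -0. 86.] norm 86.0
```

Request:
arm_command(
  steps=[
    [1,0,0,0,0,0,8.1],
    [1,0,0,0,0,0,8.2],
    [1,31.1,-41.4,14.4,0,0,0],
    [1,31.1,-41.4,14.4,0,0,0],
    [1,31.1,-41.4,14.4,0,0,0],
    [1,31.1,-41.4,14.4,0,0,0],
    [1,31.1,-41.4,14.4,0,0,0],
    [1,31.1,-41.4,14.4,0,0,0],
    [1,31.1,-41.4,14.4,0,0,0],
    [1,31.1,-41.4,14.4,0,0,0],
    [1,31.1,-41.4,14.4,0,0,0],
    [1,31.1,-41.4,14.4,0,0,0],
  ],
  force=20,
)

```text
t: 1.6
tool_pos: [458.3, -92.8, 260.2]
eef_rot: [3.142, -0.015, -0.0]
ft_force: [0.8, -1.0, 0.6]
gripper_width: 0.997
```

```bash
python3 -c "
from plan import *
plan((458,-94,174,-.01))"
```

```text
t 1.6 at [458.3 -92.8 260.2] yaw -0.01 tilt [-0. -0.] w 84.7 F [ 0.8 -1.   0.6]
turn 0.0 shift [-0.3  1.2 86.2] norm 86.0
```

Now down onto pair B, then squeeze at 20 N.

Request:
arm_command(
  steps=[
    [1,0,0.5,30,0,0,0],
    [1,0,0,30,0,0,0],
    [1,0,0,18,0,0,0],
    [1,0,0,8,0,0,0],
    [0.75,0,0,0,0,0,0],
    [0.6,0,0,0,0,0,0],
    [0.5,0,0,0,0,0,0],
    [0.3,0,0,0,0,0,0],
    [0.3,0,0,0,0,0,0],
    [0.3,0,0,0,0,0,0],
    [0.3,0,0,0,0,0,0],
    [0.3,0,0,0,0,0,0],
  ],
  force=20,
)

```text
t: 3.1
tool_pos: [457.7, -95.0, 175.7]
eef_rot: [3.141, -0.015, 0.003]
ft_force: [-1.5, 1.4, 9.9]
gripper_width: 0.425
```

```bash
python3 -c "
from plan import *
plan()
from h import *
a=snap('top','t1');b=snap('scene','s1')
cv2.imwrite('pics/s1c.png',np.vstack([cv2.resize(b[150:270,190:390],None,fx=3,fy=3,interpolation=2)]))"
```

```text
t 3.1 at [457.7 -95.  175.7] yaw -0.01 tilt [ 0.0017 -0.0008] w 36.1 F [-1.5  1.4  9.9]
```

View pics/s1c.png

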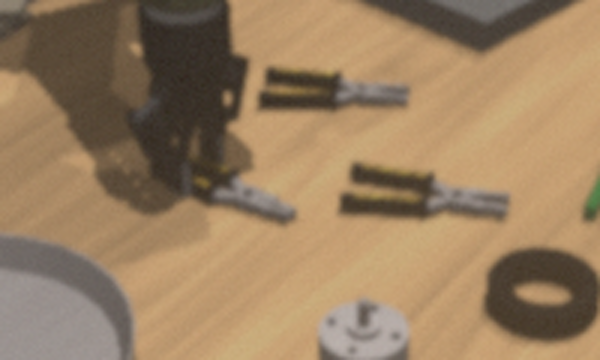

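Pair B gave: span 36 mm and the jaws are shut, so it is free. The 10 N upward force shows the tips touching the bench at TCP z ≈ 176. I lift it with a firmer grip and carry it to the tote.

Request:
arm_command(
  steps=[
    [0.3,0,0,-2,0,0,0],
    [0.3,0,0,0,0,0,0],
    [0.3,0,0,-10,0,0,0],
    [0.3,0,0,-30,0,0,0],
    [0.3,0,0,-30,0,0,0],
    [0.3,0,0,-20,0,0,5.5],
    [0.3,0,0,0,0,0,5.4],
  ],
  force=60,
)

```text
t: 4.08
tool_pos: [457.6, -94.9, 268.6]
eef_rot: [3.124, -0.318, 0.005]
ft_force: [-0.1, -1.0, -2.2]
gripper_width: 0.394
```

```bash
python3 -c "
from plan import *
plan((388,356,262,-.2),(388,356,182,-.2))"
```

```text
t 4.08 at [457.6 -94.9 268.6] yaw -0.203 tilt [ 0.0029 -0.0014] w 33.5 F [-0.1 -1.  -2.2]
turn -0.2 shift [-157.8 -428.1    6.6] norm 456.0
turn -0.0 shift [ 0. -0. 80.] norm 80.0
```

Request:
arm_command(
  steps=[
    [0.3,-8,-22,0,0,0,0],
    [0.3,-15,-40,0,0,0,0],
    [0.3,-15,-40.6,0,0,0,0],
    [0.3,-15,-40.6,0,0,0,0],
    [0.3,-15,-40.6,0,0,0,0],
    [0.3,-15,-40.6,0,0,0,0],
    [0.3,-15,-40.6,0,0,0,0],
    [0.3,-15,-40.6,0,0,0,0],
    [0.3,-15,-40.6,0,0,0,0],
    [0.3,-15,-40.6,0,0,0,0],
    [0.3,-15,-41,6,0,0,0],
    [0.3,0,0,0,0,0,0],
  ],
)

```text
t: 5.58
tool_pos: [386.6, 357.7, 260.6]
eef_rot: [-3.126, 0.308, 0.001]
ft_force: [-0.6, 0.0, -2.3]
gripper_width: 0.399
```

```bash
python3 -c "
from plan import *
plan((388,356,181,-.2))
from h import *
b=snap('scene','s2')
a=snap('top','t2')
cv2.imwrite('pics/s2c.png',np.hstack([cv2.resize(b[90:200,250:450],None,fx=2,fy=2,interpolation=2),cv2.resize(a[180:290,140:240],None,fx=2,fy=2,interpolation=2)]))"
```

```text
t 5.58 at [386.6 357.7 260.6] yaw -0.197 tilt [-0.0004  0.0001] w 34.0 F [-0.6  0.  -2.3]
turn 0.2 shift [ 1.7  1.4 79.6] norm 80.0
```

View pics/s2c.png

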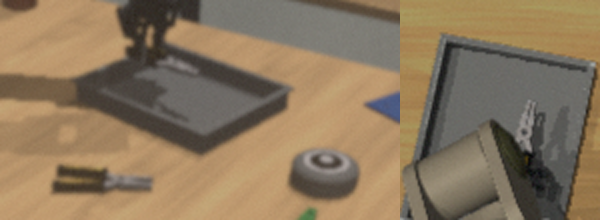

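Pair B is held level over the right half of the tote. I lower it to the floor, watching the force.

Request:
arm_command(
  steps=[
    [0.3,1,1,25,0,0,0],
    [0.3,0,0,25,0,0,0],
    [0.3,0,0,18,0,0,0],
    [0.3,0,0,7,0,0,0],
    [0.3,0,0,3,0,0,0],
    [0.3,0,0,0,0,0,0],
  ],
)

```text
t: 6.42
tool_pos: [388.6, 354.5, 183.2]
eef_rot: [-3.125, 0.314, -0.001]
ft_force: [0.5, 0.8, -1.9]
gripper_width: 0.398
```

Request:
arm_command(
  steps=[
    [0.3,0,0,1.5,0,0,0],
    [0.3,0,0,1,0,0,0],
    [0.3,0,0,0,0,0,0],
  ],
)

```text
t: 6.8
tool_pos: [388.3, 354.7, 180.3]
eef_rot: [-3.126, 0.313, -0.0]
ft_force: [0.3, 0.6, -1.4]
gripper_width: 0.395
```

Request:
arm_command(
  steps=[
    [0.3,0,0,1,0,0,0],
    [0.3,0,0,0.5,0,0,0],
    [0.3,0,0,0,0,0,0],
  ],
)

```text
t: 7.18
tool_pos: [388.3, 354.7, 180.1]
eef_rot: [-3.126, 0.313, -0.001]
ft_force: [-6.4, -2.7, 14.6]
gripper_width: 0.398
```

Contact felt. I release with a small opening and rise.

Request:
arm_command(
  steps=[
    [0.45,0,0,-0.8,0,0,0],
    [0.5,0,0,0,0,0,0],
    [0.6,0,0,0,0,0,0],
    [0.6,0,0,-15,0,0,0],
    [0.6,0,0,-35,0,0,0],
    [0.6,0,0,-35,0,0,0],
    [1,0,0,0,0,0,0],
  ],
  force=20,
)

```text
t: 8.05
tool_pos: [388.7, 354.9, 267.7]
eef_rot: [-3.122, 0.313, -0.008]
ft_force: [0.3, -0.7, 0.4]
gripper_width: 0.792
```

```bash
python3 -c "
import numpy as np
from plan import *
p=np.array([445.2,80.7])+5*np.array([np.cos(.51),np.sin(.51)])
print(p);plan((*p,265,.515),(*p,178,.515))"
```

```text
[449.56372254  83.14088623]
t 8.05 at [388.7 354.9 267.7] yaw -0.2 tilt [0.0052 0.0029] w 67.3 F [ 0.3 -0.7  0.4]
turn -41.0 shift [-80.9 266.5   2.7] norm 279.0
turn -0.0 shift [ 0.  0. 87.] norm 87.0
```

Request:
arm_command(
  steps=[
    [1,0,0,0,0,0,-10.2],
    [1,0,0,0,0,0,-10.2],
    [1,0,0,0,0,0,-10.3],
    [1,0,0,0,0,0,-10.3],
    [1,-13.5,44.4,0,0,0,0],
    [1,-13.5,44.4,0,0,0,0],
    [1,-13.5,44.4,0,0,0,0],
    [1,-13.5,44.4,0,0,0,0],
    [1,-13.5,44.4,0,0,0,0],
    [1,-13.5,44.4,0,0,0,0],
    [1,0,0,0,0,0,0],
  ],
)

```text
t: 9.43
tool_pos: [449.6, 80.7, 264.4]
eef_rot: [3.039, 0.795, -0.0]
ft_force: [-0.3, -0.4, -0.4]
gripper_width: 0.998
```

```bash
python3 -c "
from plan import *
plan((449.6,83.1,178,.515))"
```

```text
t 9.43 at [449.6  80.7 264.4] yaw 0.512 tilt [-0.0003 -0.0002] w 84.9 F [-0.3 -0.4 -0.4]
turn -0.2 shift [ 1.1 -2.1 86.4] norm 86.0
```

Request:
arm_command(
  steps=[
    [1,1,-2,30,0,0,0],
    [1,0,0,30,0,0,0],
    [1,0,0,18,0,0,0],
    [1,0,0,8,0,0,0],
    [0.75,0,0,0,0,0,0],
    [0.6,0,0,0,0,0,0],
    [0.5,0,0,0,0,0,0],
    [0.3,0,0,0,0,0,0],
    [0.3,0,0,0,0,0,0],
    [0.3,0,0,0,0,0,0],
    [0.3,0,0,0,0,0,0],
    [0.3,0,0,0,0,0,0],
  ],
  force=20,
)

```text
t: 10.92
tool_pos: [449.3, 85.2, 179.4]
eef_rot: [3.037, 0.801, 0.002]
ft_force: [-2.6, -0.5, 6.4]
gripper_width: 0.614
```

Span stays at 52 mm, so this pair seems not to give. I confirm with a stronger squeeze.

Request:
arm_command(
  steps=[
    [0.3,0,0,0,0,0,0],
    [0.3,0,0,0,0,0,0],
    [0.3,0,0,0,0,0,0],
    [0.3,0,0,0,0,0,0],
  ],
  force=60,
)

```text
t: 11.42
tool_pos: [449.4, 85.1, 179.9]
eef_rot: [3.037, 0.801, 0.003]
ft_force: [-3.8, -1.1, 14.3]
gripper_width: 0.594
```

```bash
python3 -c "
from plan import *
plan()
from h import *
b=snap('scene','s3')
cv2.imwrite('pics/s3c.png',cv2.resize(b[120:240,220:400],None,fx=4,fy=4,interpolation=2))"
```

```text
t 11.43 at [449.4  85.1 179.9] yaw 0.516 tilt [ 0.0018 -0.0003] w 50.5 F [-3.8 -1.1 14.3]
```

View pics/s3c.png

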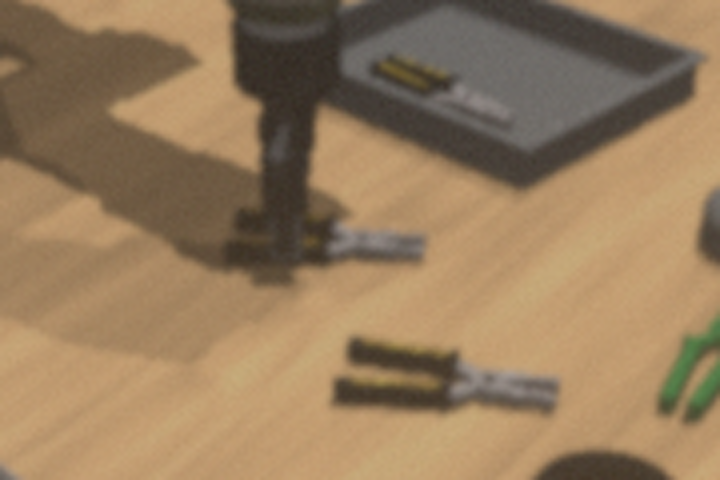

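Under 60 N it still stands open at 50 mm: this pair is seized and the jaws are visibly open. Pair B lies shut in the tote. I carry this one to the pan.

Request:
arm_command(
  steps=[
    [0.3,0,0,-3,0,0,0],
    [0.3,0,0,-10,0,0,0],
    [0.3,0,0,-25,0,0,0],
    [0.3,0,0,-30,0,0,0],
    [0.3,0,0,-17,0,0,0],
    [0.3,0,0,0,0,0,0],
  ],
)

```text
t: 12.22
tool_pos: [449.2, 85.2, 264.7]
eef_rot: [3.037, 0.801, 0.004]
ft_force: [0.1, -0.1, -2.1]
gripper_width: 0.59
```

```bash
python3 -c "
from plan import *
plan((437,-406,265,.515),(437,-406,186,.515))"
```

```text
t 12.22 at [449.2  85.2 264.7] yaw 0.516 tilt [ 0.0028 -0.0002] w 50.2 F [ 0.1 -0.1 -2.1]
turn 0.0 shift [-2.526e+02  4.215e+02 -3.000e-01] norm 491.0
turn -0.0 shift [ 0.  0. 79.] norm 79.0
```

Request:
arm_command(
  steps=[
    [0.3,-11,19,0,0,0,0],
    [0.3,-22,36.5,0,0,0,0],
    [0.3,-24.4,40.7,0,0,0,0],
    [0.3,-24.4,40.7,0,0,0,0],
    [0.3,-24.4,40.7,0,0,0,0],
    [0.3,-24.4,40.7,0,0,0,0],
    [0.3,-24.4,40.7,0,0,0,0],
    [0.3,-24.4,40.7,0,0,0,0],
    [0.3,-24.4,40.7,0,0,0,0],
    [0.3,-24.4,40.7,0,0,0,0],
    [0.3,-24.4,40.4,0,0,0,0],
    [0.3,0,0,0,0,0,0],
  ],
)

```text
t: 13.72
tool_pos: [436.3, -408.5, 262.1]
eef_rot: [-3.038, -0.796, 0.001]
ft_force: [0.5, 0.9, -1.8]
gripper_width: 0.591
```

Request:
arm_command(
  steps=[
    [0.3,0,0,25,0,0,0],
    [0.3,0,0,25,0,0,0],
    [0.3,0,0,18,0,0,0],
    [0.3,0,0,7,0,0,0],
    [0.3,0,0,3,0,0,0],
    [0.3,0,0,0,0,0,0],
  ],
)

```text
t: 14.48
tool_pos: [437.3, -406.2, 186.0]
eef_rot: [3.037, 0.801, 0.0]
ft_force: [-0.1, -0.1, -0.4]
gripper_width: 0.587
```

Request:
arm_command(
  steps=[
    [0.3,0,0,1.5,0,0,0],
    [0.3,0,0,1,0,0,0],
    [0.3,0,0,0,0,0,0],
  ],
)

```text
t: 14.85
tool_pos: [437.2, -406.2, 183.2]
eef_rot: [3.037, 0.801, 0.0]
ft_force: [-0.7, 0.7, -0.6]
gripper_width: 0.588
```

```bash
python3 -c "
from plan import *
plan()
from h import *
b=snap('scene','s4')
cv2.imwrite('pics/s4c.png',cv2.resize(b[200:330,80:260],None,fx=4,fy=4,interpolation=2))"
```

```text
t 14.85 at [ 437.2 -406.2  183.2] yaw 0.516 tilt [ 0.0003 -0.0003] w 50.0 F [-0.7  0.7 -0.6]
```

View pics/s4c.png

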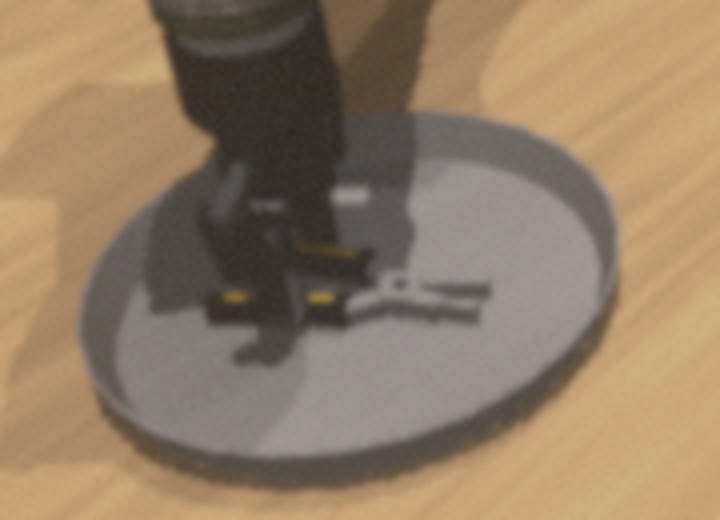

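The open pair is level just above the pan floor and well inside it. I lower until I feel contact.

Request:
arm_command(
  steps=[
    [0.3,0,0,1,0,0,0],
    [0.3,0,0,0.5,0,0,0],
    [0.3,0,0,0,0,0,0],
  ],
)

```text
t: 15.28
tool_pos: [437.3, -406.2, 183.0]
eef_rot: [3.037, 0.801, 0.0]
ft_force: [-4.1, 4.5, 12.7]
gripper_width: 0.59
```

Request:
arm_command(
  steps=[
    [0.65,0,0,-0.8,0,0,0],
    [0.75,0,0,0,0,0,0],
    [0.85,0,0,0,0,0,0],
    [0.85,0,0,-15,0,0,0],
    [0.85,0,0,-35,0,0,0],
    [0.85,0,0,-35,0,0,0],
    [1,0,0,0,0,0,0],
  ],
  force=20,
)

```text
t: 16.15
tool_pos: [437.5, -406.4, 271.0]
eef_rot: [3.032, 0.8, 0.004]
ft_force: [-0.5, -0.2, -0.8]
gripper_width: 0.999
```

```bash
python3 -c "
import numpy as np
from plan import *
p=np.array([610.3,-19.8])+5*np.array([np.cos(.39),np.sin(.39)])
print(p);plan((*p,268,.39),(*p,178,.39))"
```

```text
[614.9245453  -17.89905792]
t 16.15 at [ 437.5 -406.4  271. ] yaw 0.516 tilt [ 0.0037 -0.0051] w 84.9 F [-0.5 -0.2 -0.8]
turn 7.2 shift [ 311.8 -291.9    3. ] norm 427.0
turn -0.0 shift [ 0.  0. 90.] norm 90.0
```

Request:
arm_command(
  steps=[
    [1,0,0,0,0,0,7.2],
    [1,31.2,-29.2,0,0,0,0],
    [1,31.2,-29.2,0,0,0,0],
    [1,31.2,-29.2,0,0,0,0],
    [1,31.2,-29.2,0,0,0,0],
    [1,31.2,-29.2,0,0,0,0],
    [1,31.2,-29.2,0,0,0,0],
    [1,31.2,-29.2,0,0,0,0],
    [1,31.2,-29.2,0,0,0,0],
    [1,31.2,-29.2,0,0,0,0],
    [1,31,-29,0,0,0,0],
    [1,0,0,0,0,0,0],
  ],
)

```text
t: 17.65
tool_pos: [615.0, -15.2, 266.8]
eef_rot: [-3.08, -0.614, 0.001]
ft_force: [0.1, -0.4, -0.3]
gripper_width: 1.002
```

```bash
python3 -c "
from plan import *
plan((614.9,-17.9,178,.39))"
```

```text
t 17.65 at [615.  -15.2 266.8] yaw 0.393 tilt [-0.0006  0.0005] w 85.1 F [ 0.1 -0.4 -0.3]
turn 0.2 shift [-1.1  2.5 88.8] norm 89.0
```

Request:
arm_command(
  steps=[
    [1,0,0,30,0,0,0],
    [1,0,0,30,0,0,0],
    [1,0,0,20,0,0,0],
    [1,0,0,11,0,0,0],
    [0.75,0,0,0,0,0,0],
    [0.6,0,0,0,0,0,0],
    [0.5,0,0,0,0,0,0],
    [0.3,0,0,0,0,0,0],
    [0.3,0,0,0,0,0,0],
    [0.3,0,0,0,0,0,0],
    [0.3,0,0,0,0,0,0],
    [0.3,0,0,0,0,0,0],
  ],
  force=20,
)

```text
t: 19.15
tool_pos: [615.1, -17.8, 178.0]
eef_rot: [3.081, 0.609, 0.004]
ft_force: [-2.0, -0.4, 7.4]
gripper_width: 0.421
```

Pair C gave (36 mm), so it is free. I lift it, turn it and carry it to the tote's left half.

Request:
arm_command(
  steps=[
    [0.3,0,0,-2,0,0,0],
    [0.3,0,0,0,0,0,0],
    [0.3,0,0,-10,0,0,0],
    [0.3,0,0,-30,0,0,0],
    [0.3,0,0,-30,0,0,0],
    [0.3,0,0,-18,0,0,8.5],
    [0.3,0,0,0,0,0,8.5],
    [0.3,0,0,0,0,0,8.5],
    [0.3,0,0,0,0,0,8.3],
    [0.3,0,0,0,0,0,0],
  ],
  force=60,
)

```text
t: 20.4
tool_pos: [614.6, -17.6, 266.6]
eef_rot: [-3.126, 0.312, -0.0]
ft_force: [-0.2, 0.0, -1.8]
gripper_width: 0.395
```

```bash
python3 -c "
from plan import *
plan((408,454,268,-.2),(408,454,186,-.2))"
```

```text
t 20.4 at [614.6 -17.6 266.6] yaw -0.199 tilt [0.0001 0.0001] w 33.6 F [-0.2  0.  -1.8]
turn 0.1 shift [-296.2 -421.2   -1.4] norm 515.0
turn -0.0 shift [ 0. -0. 82.] norm 82.0
```

Request:
arm_command(
  steps=[
    [0.3,-15,-21.2,0,0,0,0],
    [0.3,-28.1,-40,0,0,0,0],
    [0.3,-28.1,-40,0,0,0,0],
    [0.3,-28.1,-40,0,0,0,0],
    [0.3,-28.1,-40,0,0,0,0],
    [0.3,-28.1,-40,0,0,0,0],
    [0.3,-28.1,-40,0,0,0,0],
    [0.3,-28.1,-40,0,0,0,0],
    [0.3,-28.1,-40,0,0,0,0],
    [0.3,-28.1,-40,0,0,0,0],
    [0.3,-28.1,-40,0,0,0,0],
    [0.3,0,0,0,0,0,0],
  ],
)

```text
t: 21.9
tool_pos: [405.3, 456.7, 266.2]
eef_rot: [-3.127, 0.303, 0.001]
ft_force: [-0.4, -0.6, -1.8]
gripper_width: 0.394
```

```bash
python3 -c "
from plan import *
plan((408,454,186,-.2))
from h import *
b=snap('scene','s5')
a=snap('top','t5')
cv2.imwrite('pics/s5c.png',np.hstack([cv2.resize(b[90:200,250:450],None,fx=2.5,fy=2.5,interpolation=2),cv2.resize(a[180:290,130:240],None,fx=2.5,fy=2.5,interpolation=2)]))"
```

```text
t 21.9 at [405.3 456.7 266.2] yaw -0.193 tilt [-0.0004  0.0005] w 33.5 F [-0.4 -0.6 -1.8]
turn 0.4 shift [ 3.2  2.1 80.2] norm 80.0
```

View pics/s5c.png

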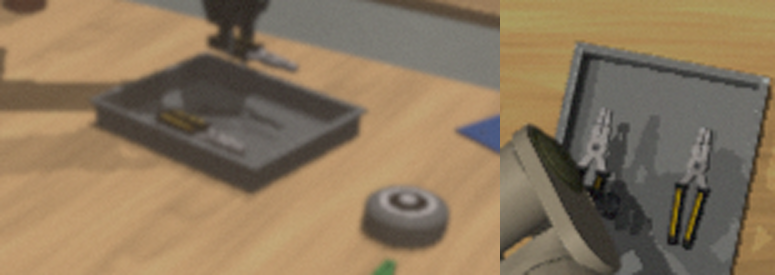

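Pair B lies shut at the right, and C is held shut over the left half. I shift C 12 mm inward, away from the left wall, and lower it.

Request:
arm_command(
  steps=[
    [0.3,0,12,0,0,0,0],
    [0.3,0,0,25,0,0,0],
    [0.3,0,0,25,0,0,0],
    [0.3,0,0,18,0,0,0],
    [0.3,0,0,9,0,0,0],
    [0.3,0,0,4,0,0,0],
    [0.3,0,0,0,0,0,0],
  ],
)

```text
t: 22.88
tool_pos: [405.9, 442.2, 185.7]
eef_rot: [-3.125, 0.313, -0.001]
ft_force: [-0.5, -0.2, -1.8]
gripper_width: 0.391
```

Request:
arm_command(
  steps=[
    [0.3,0,0,1.5,0,0,0],
    [0.3,0,0,1,0,0,0],
    [0.3,0,0,0,0,0,0],
  ],
)

```text
t: 23.25
tool_pos: [405.8, 442.2, 182.9]
eef_rot: [-3.126, 0.313, -0.0]
ft_force: [-0.1, -0.4, -1.1]
gripper_width: 0.398
```

Request:
arm_command(
  steps=[
    [0.3,0,0,1,0,0,0],
    [0.3,0,0,0,0,0,0],
  ],
)

```text
t: 23.5
tool_pos: [405.8, 442.3, 182.4]
eef_rot: [-3.126, 0.313, -0.0]
ft_force: [-2.8, -0.7, 5.4]
gripper_width: 0.398
```

Contact felt. I release, rise, and back away to the right, clear of the view.

Request:
arm_command(
  steps=[
    [0.45,0,0,0,0,0,0],
    [0.5,0,0,0,0,0,0],
    [0.6,0,0,0,0,0,0],
    [0.6,0,0,-15,0,0,0],
    [0.6,0,0,-35,0,0,0],
    [0.6,0,0,-50,0,0,0],
    [0.6,0,40,-20,0,0,0],
    [0.6,0,55,0,0,0,0],
    [0.6,0,55,0,0,0,0],
    [0.6,0,55,0,0,0,0],
    [0.6,0,50,0,0,0,0],
    [0.6,0,50,0,0,0,0],
  ],
  force=20,
)

```text
t: 25.0
tool_pos: [344.7, 141.9, 302.8]
eef_rot: [-3.126, 0.313, -0.003]
ft_force: [1.1, -0.7, 0.8]
gripper_width: 0.604
```

Request:
arm_command(
  steps=[
    [0.6,0,50,0,0,0,0],
    [0.6,0,40,0,0,0,0],
    [0.6,0,0,0,0,0,0],
    [0.6,0,0,0,0,0,0],
  ],
)

```text
t: 25.5
tool_pos: [327.5, 55.3, 302.4]
eef_rot: [-3.126, 0.314, -0.002]
ft_force: [-0.0, 0.1, -0.4]
gripper_width: 0.597
```

Run:
```python
from plan import *
plan()
from meas import *
a=snap('top','t6');b=snap('scene','s6')
def tile(c,w,h): return cv2.resize(c,(w,h),interpolation=2)
cv2.imwrite('pics/f.png',np.vstack([np.hstack([tile(a[190:315,135:245],330,375),tile(a[190:300,395:500],358,375)]),tile(b[60:320,0:640],688,225)]))
im=cv2.imread('pics/t0.png').astype(int)
for n,(u,v) in dict(wheel=(231,152),green=(284,144),tape=(345,138),motor=(405,151)).items():
    s=np.s_[v-24:v+24,u-28:u+28];print(n,'mean abs diff',np.abs(im[s]-a[s]).mean().round(2))
print('pan');sleeves(a,(405,200,490,285))
```

```text
t 25.5 at [327.5  55.3 302.4] yaw -0.2 tilt [ 0.0013 -0.0001] w 50.8 F [-0.   0.1 -0.4]
wheel mean abs diff 2.03
green mean abs diff 2.17
tape mean abs diff 2.15
motor mean abs diff 2.0
pan
px 446.0 257.4 xy [ 418.8 -389.6] yaw 0.417 len 79.49231106191874 A 523.4666666666667
px 457.8 251.4 xy [ 437.6 -426.2] yaw 0.572 len 78.32888012230397 A 644.1333333333333
px 455.5 211.3 xy [ 561.5 -421.4] yaw -1.502 len 258.9554215819885 A 2932.0
```

View pics/f.png

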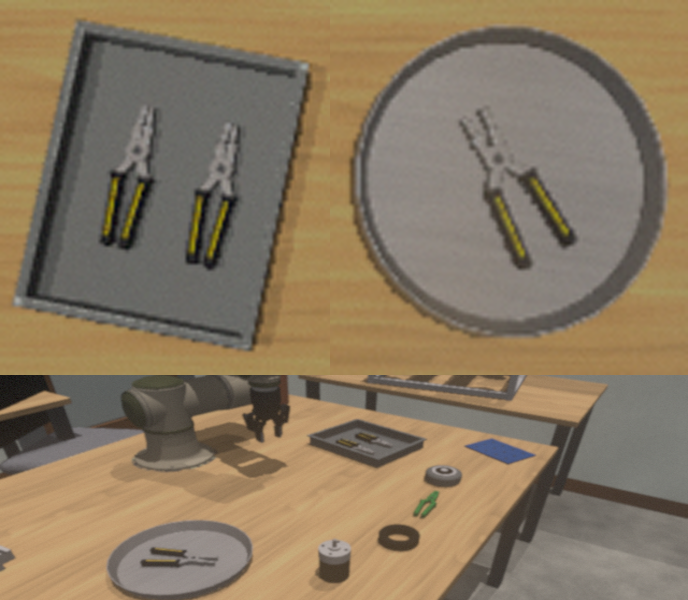

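All checks agree: two shut pairs lie flat in the tote, the open one lies in the pan, and the bystanders haven't moved. Handing in.

```bash
python3 -c "
from workcell import arm
print(arm.hand_in())"
```

```text
the job is handed in; nothing more can be done
None
```

I tried all three pliers and handed the job in after about 25.5 s of the 72 s allowed. The hand-in gave no verdict.

- **Free pairs:** the front-right and the rear pair closed under the 20 N squeeze, from 56 and 54 mm down to about 36 mm over the handles. I laid both, shut, side by side in the stock tote.
- **Seized pair:** the front-left pair held at 52 mm under 20 N and about 50 mm under 60 N. I laid it, still open, in the repair pan.
- **Setting down:** each pair was lowered until I felt the floor (about 5 to 15 N) and only then released.

**Last checks:** the final pictures show both tote pairs shut and lying flat inside the walls. The seized pair lies near the middle of the pan with its handles 41 mm apart centre to centre, as at the start. The wheel, gearmotor, tape roll and green look-alike show no change beyond image noise, and the gripper is clear of everything. No check failed. The only surprise was that the fingertips touched the bench about 2 mm higher than expected on the first grasp (10 N), so I stayed higher after that.

I viewed 8 pictures.

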